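# Shut and bolt the apple sample box

## Robot

A 7-joint arm with a two-finger parallel gripper is mounted at the origin on the work surface. World frame = base frame: x ahead of the robot, y to its left, z up, the work surface at z = 0. Lengths are in m, angles in rad, forces in N, time in s.
With the tool pointing down it reaches from about 0.4 to 0.9 m from the base axis. Payload 5.5 kg.
Tool frame: the origin (TCP) lies midway between the tips of the shut fingers; the grasp point (between the pads) lies manip.hold_point_z behind it (manip.hold_point_z is the distance from the TCP to the grasp point, in m); z points along the fingers, y is the direction in which the jaws open and shut (so a half turn about z gives the same grasp; the last joint's range is limited). The gripper opens to 85 mm and grips with 20 to 120 N. Pads are 22 mm wide; open, the fingers measure 114 mm over their backs; the gripper's body (76 mm by 85 mm) begins 54 mm behind the grasp point. The pads swing forward as they close: fully open they stand 13 mm farther back than shut.
Start: joints at [-0.838, 0.501, -0.427, 1.55, 0.221, 1.138, -0.21], TCP at [0.294, 0.58, 0.231] pointing down, gripper open.
Joint ranges: [-2.88, 2.88], [-0.31, 2.03], [-1.54, 1.56], [0.2, 2.42], [-1.41, 4.55], [0.19, 2.02], [-2.57, 2.57]. Speed limits (rad/s): [2.57, 2.57, 3.14, 3.14, 3.14, 3.14, 3.14].

## Interface

Orientations are given as a 3x3 rotation matrix whose columns are the frame's x, y, z axes.
In Python, from plant import manip gives the robot as it stands. Calls block until the motion is done:
- manip.move_to(position, orientation): joint-space move of the TCP to a pose.
- manip.line_to(position, velocity=0.15, orientation=None, until_force=None): straight line of the TCP; orientation=None keeps the orientation; velocity is the mean speed in m/s. With until_force (N) it stops when the force on the tool has changed by that much, and returns True; else False.
- manip.set_joints(angles): joint-space move.
- manip.let_go() and manip.close_gripper(force=None): open the fingers fully, or close them until they stop; force is the grip in N (None keeps the last).
- manip.hold(seconds).
- manip.ik(position, orientation): joint angles nearest the present ones, or None.
- manip.sense(): the state.
- manip.read_camera(name): name is "side" or "top"; returns (picture, depth): 400x640x3 uint8, red, green, blue; 400x640 float32, m along the optical axis (not along the pixel's ray), 0 where there is no reading.
- manip.camera_model(name): a dict with "K" (3x3 intrinsics, pixels), "distortion" ([k1, k2, p1, p2, k3] as OpenCV has them; the pictures are not rectified), "cam_to_world" (4x4, takes a point from camera to world coordinates). Camera axes: x right, y down, z forward; pixel columns grow to the right and rows downward; lengths in m; the calibration is good to about 2 mm. A picture is of the moment at which its call begins. camera_model takes no time and is no camera call.
A pose or a line that the arm cannot do raises manip.Unreachable and nothing moves.
- manip.close_job(): hands the job in, once; it reports no verdict.
The state is a dict: "time": time; "joint_pos": joint angles; "qd": joint speeds; "joint_torque": joint torques, N m; "tool_pos": TCP position; "orientation": TCP orientation; "wrist_force": force on the tool from outside, world axes, zero at the start; "ft_torque": the same for the moment, N m; "width": opening from 0.0 (shut) to 1.0 (fully open).
Only numpy, scipy, OpenCV 4.12 (cv2) and the standard library are available. Lean on these libraries where they do the work, as an engineer would, in place of code of your own. Each camera call takes 0.05 s, during which the arm holds its last target. There are 200 camera calls.

## Task

Two identical sample boxes stand half open on the bench: with the fingertips, push down the lid of the one that has the apples in it until it is fully shut, without slamming it, and then push its bolt fully home by the upright stud. Leave the empty box open as it is and everything else where it stands; pick nothing up, and end clear of everything.

Things in the scene. Friction and masses are not known exactly. Their poses are not given: they have to be found in the camera images.
- fruit_box: The box holding three apples: white plastic, fixed, 190 x 170 x 100 mm high (x, y, z), walls 5 mm. Origin: centre of its underside. +x points away from the robot, +y to its left (yaw within 0.3 rad), z up. A ledge on its front (-x) carries the bolt: 45 mm deep, 150 mm wide, top at z = 80 mm. An identical empty box stands about 0.36 m to its left or right.
- fruit_lid (a joint): Angle of its green lid, rad: 0 = shut, grows as it opens; starts at 0.95 to 1.25, stays where left (stiff hinge: 3 to 5 N at the free edge). Hinged along the far (+x) rim, so the half-open lid's outer face looks up and away from the robot: push on that face near the free edge, over and down. 192 mm hinge to edge, 174 mm wide, 8 mm thick; shut, its top is at z = 108 mm.
- fruit_lid_edge (a point): Middle of that lid's free edge, on its outer face (the frame turns with the lid: z is the outer face's normal, -x points from hinge to free edge). A small steel keeper, centred 26 mm to +y of it, sticks out 37 mm past the edge; the bolt passes through it when home.
- fruit_lid_hinge (a point): Middle of that lid's hinge axis, on the panel's inner face; in the box's frame at x = 95, y = 0, z = 100 mm. The axis runs along the box's y.
- fruit_bolt (a joint): Travel of that box's steel slide bolt, m: 0 = drawn back, 0.040 = fully home (hard stop); grows towards the box's +y. Starts at 0 to 0.010. About 2 N of friction; stays where it is left.
- fruit_bolt_top (a point): Centre of the top of the bolt's thumb stud, an upright steel post 12 mm in diameter; push its side towards the box's +y. In the box's frame x = -120 mm, y = -45 mm + travel, z = 132 mm: 52 mm above the ledge, 24 mm higher than the shut lid, and its axis 23 mm in front of the shut lid's edge.
- empty_box: The identical box with nothing in it, same sizes and frame as fruit_box; its lid is also half open and is to be left so.
- empty_lid_edge (a point): Middle of the empty box's lid's free edge, on the outer face; must not be moved. The half-open lids reach up to 0.30 m above the bench.
- empty_bolt_top (a point): Centre of the top of the thumb stud of the empty box's bolt; leave it alone.
- tasting_cup: Bystander: white cup, 58 mm across, 75 mm high, standing between the two boxes. Origin: centre of its underside.
- bench_apple: Bystander: apple, 68 mm across, 62 mm high, standing between the two boxes, nearer the robot than the cup. Origin: centre of its underside.
- rinse_bottle: Bystander: white bottle, 60 mm across, 160 mm high, beyond and between the boxes. Origin: centre of its underside.
- jar: Bystander: amber jar, 64 mm across, 90 mm high, on the left. Origin: centre of its underside.
- knife: Bystander: kitchen knife, 270 mm long, lying on the cutting board on the right.
- apple_half: Bystander: half apple, 66 mm across, 31 mm high, on the cutting board on the right.
- stored_apple0: Apple, 68 mm across, 62 mm high, standing inside the fruit box (floor at z = 5 mm). Origin: centre of its underside.
- stored_apple1: Apple, 68 mm across, 62 mm high, standing inside the fruit box (floor at z = 5 mm). Origin: centre of its underside.
- stored_apple2: Apple, 68 mm across, 62 mm high, standing inside the fruit box (floor at z = 5 mm). Origin: centre of its underside.
Not all that is in view belongs to the job. Leave any blue look-alike of the stored_apple1 alone. What is shaped like the stored_apple2 but blue is not meant.

How it is judged:
By the outcome, as a careful person would: the job done as asked, in the order asked, and still so for the second after the job is handed in, with the robot touching nothing.
It also fails if it takes over 48 s, if anything falls off the work surface, if the arm or the gripper's body presses on something with over 40 N, if the wrist force passes 120 N, or if a joint passes its speed limit or range.

## Working session

There is one attempt and no reset: what is moved stays moved. The work goes in short steps, each a Python script; the robot and the scene stay as the last script left them, time stands still between calls to the robot, and variables do not carry over. Pictures are saved under pics/ and viewed, about 8 in all and at most 12, crops included, and the job is handed in when it is done.

```bash
ls; mkdir -p pics; python3 - <<'E'
from plant import manip
import cv2,numpy as np
for n in("top","side"):
    p,d=manip.read_camera(n); np.savez(f"{n}0.npz",p=p,d=d)
    cv2.imwrite(f"pics/{n}0.png",cv2.cvtColor(p,cv2.COLOR_RGB2BGR))
    m=manip.camera_model(n); print(n,m["K"],m["distortion"],np.round(m["cam_to_world"],3),(d>0).mean())
s=manip.sense(); print(s["time"],s["tool_pos"],s["orientation"],manip.hold_point_z)
E
```

```text
pics
top [[400.49345992   0.         319.17413917]
 [  0.         400.49345992 200.98160934]
 [  0.           0.           1.        ]] [-0.04051912  0.          0.          0.          0.        ] [[ 0.007 -0.98   0.197  0.286]
 [-1.    -0.011 -0.021 -0.044]
 [ 0.023 -0.197 -0.98   1.267]
 [ 0.     0.     0.     1.   ]] 0.9959921875
side [[459.2794188    0.         320.6903915 ]
 [  0.         459.2794188  205.60852443]
 [  0.           0.           1.        ]] [-0.05299828  0.          0.          0.          0.        ] [[ 0.993 -0.1    0.056  0.442]
 [-0.113 -0.781  0.614 -0.889]
 [-0.018 -0.616 -0.788  1.177]
 [ 0.     0.     0.     1.   ]] 0.99592578125
0.1 [0.2940115  0.5789929  0.23037033] [[-8.91660134e-01  4.52704529e-01 -9.02341223e-04]
 [ 4.52705416e-01  8.91658802e-01 -1.54524328e-03]
 [ 1.05041862e-04 -1.78632659e-03 -9.99998399e-01]] 0.0187
```

View pics/top0.png

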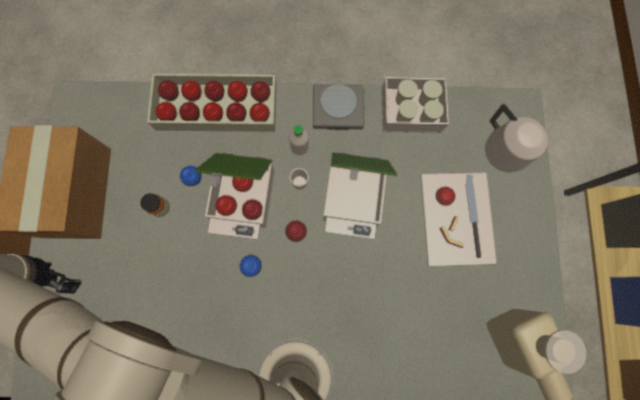

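View pics/side0.png

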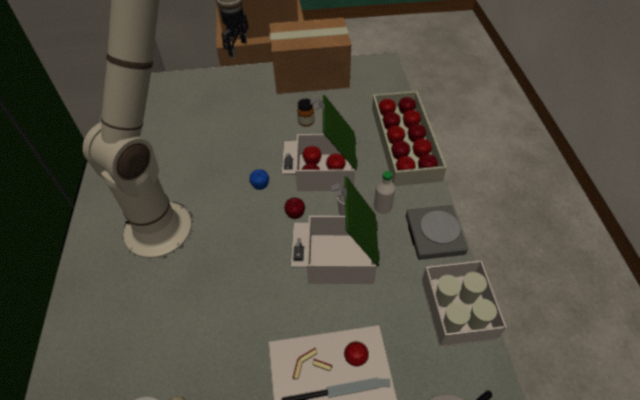

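The top view shows the apple-filled box on the left, around (240,195). Its lid is at (235,165) and its stud is at (240,230). The empty box is at (355,195). Blue look-alikes sit at (250,265) and (190,175). The side view agrees: the fruit box is the farther one at (325,160), and its stud is at (289,160). Next I'll measure it.

```bash
cat > h.py <<'E'
import numpy as np,cv2
from plant import manip
def cloud(n,d):
    m=manip.camera_model(n);K=np.array(m["K"]);T=np.array(m["cam_to_world"])
    v,u=np.mgrid[:400,:640];uv=np.stack([u,v],-1).reshape(-1,1,2).astype(np.float64)
    r=cv2.undistortPoints(uv,K,np.array(m["distortion"])).reshape(400,640,2)
    P=np.concatenate([r*d[...,None],d[...,None]],-1)
    return P@T[:3,:3].T+T[:3,3]
def green(p):
    h=cv2.cvtColor(p,cv2.COLOR_RGB2HSV); return (h[...,0]>45)&(h[...,0]<80)&(h[...,1]>110)
E
python3 - <<'E'
from h import *
for n in("top","side"):
    f=np.load(n+"0.npz");p,d=f["p"],f["d"];W=cloud(n,d)
    np.save(n+"W.npy",W)
    k,l,st,c=cv2.connectedComponentsWithStats(green(p).astype(np.uint8))
    for i in range(1,k):
        if st[i,4]<250: continue
        m=cv2.erode((l==i).astype(np.uint8),np.ones((3,3)))>0
        P=W[m];ok=(P[:,2]>.08)&(P[:,2]<.35)&(abs(P[:,1])<.6);P=P[ok]
        if len(P)<50: continue
        c0=np.median(P,0)
        for _ in range(4):
            _,_,V=np.linalg.svd(P-P.mean(0),full_matrices=False);nn=V[2]*np.sign(V[2][2]);r=(P-P.mean(0))@nn
            P=P[abs(r)<2.5*r.std()+1e-4]
        a=np.array([nn[0],nn[1]]);print(n,st[i],"c",P.mean(0).round(3),"n",nn.round(3),"yaw",np.arctan2(nn[1],nn[0]).round(3),"open",np.arccos(nn[2]).round(3),"std",r.std().round(4),P.min(0).round(3),P.max(0).round(3))
# white box/ledge: points at given heights, top view
f=np.load("top0.npz");p=f["p"];W=np.load("topW.npy")
bgr=cv2.cvtColor(p,cv2.COLOR_RGB2HSV);white=(bgr[...,1]<60)&(bgr[...,2]>100)
for name,(u0,u1) in dict(fruit=(200,280),empty=(318,398)).items():
    reg=np.zeros((400,640),bool);reg[160:242,u0:u1]=1
    for lab,zl,zh in(("ledge",.070,.088),("rim",.093,.108)):
        m=reg&white&(W[...,2]>zl)&(W[...,2]<zh)
        P=W[m];
        if len(P)<10: continue
        print(name,lab,len(P),P.mean(0).round(3),cv2.minAreaRect(P[:,:2].astype(np.float32)))
    m=reg&(W[...,2]>.110)&(W[...,2]<.145)&~green(p)
    m[:215]=0
    P=W[m];print(name,"stud",len(P),P.round(3).tolist()[:25])
big=cv2.resize(p[140:250,190:410],None,fx=3.6,fy=3.6,interpolation=cv2.INTER_CUBIC)
cv2.imwrite("pics/crop0.png",cv2.cvtColor(cv2.convertScaleAbs(big,alpha=1.5),cv2.COLOR_RGB2BGR))
E
```

```text
side [ 323   96   33   72 1047] c [0.598 0.15  0.199] n [ 0.841 -0.104  0.53 ] yaw -0.123 open 1.012 std 0.0012 [0.547 0.082 0.116] [0.654 0.237 0.268]
side [ 345  178   34   86 1470] c [ 0.61  -0.195  0.201] n [ 0.872 -0.123  0.473] yaw -0.14 open 1.078 std 0.0009 [ 0.561 -0.274  0.117] [ 0.659 -0.11   0.276]
fruit ledge 732 [0.453 0.189 0.08 ] ((0.533054530620575, 0.17393679916858673), (0.17019885778427124, 0.23322747647762299), 83.2873306274414)
fruit rim 323 [0.503 0.163 0.099] ((0.541450023651123, 0.17333847284317017), (0.17216452956199646, 0.22566206753253937), 82.9013671875)
fruit stud 19 [[0.439, 0.143, 0.129], [0.436, 0.145, 0.13], [0.436, 0.142, 0.131], [0.436, 0.14, 0.131], [0.436, 0.137, 0.129], [0.433, 0.145, 0.133], [0.433, 0.142, 0.13], [0.433, 0.139, 0.134], [0.433, 0.136, 0.133], [0.435, 0.136, 0.114], [0.43, 0.145, 0.134], [0.43, 0.142, 0.133], [0.43, 0.139, 0.133], [0.43, 0.137, 0.13], [0.432, 0.136, 0.117], [0.427, 0.142, 0.133], [0.428, 0.14, 0.128], [0.429, 0.139, 0.117], [0.43, 0.137, 0.11]]
empty ledge 672 [ 0.453 -0.162  0.08 ] ((0.5193171501159668, -0.1737738847732544), (0.16793406009674072, 0.19577299058437347), 83.34173583984375)
empty rim 334 [ 0.504 -0.18   0.099] ((0.5250304341316223, -0.17459404468536377), (0.17189382016658783, 0.1824360340833664), 81.55809020996094)
empty stud 18 [[0.442, -0.197, 0.134], [0.442, -0.2, 0.13], [0.442, -0.203, 0.13], [0.439, -0.194, 0.136], [0.439, -0.197, 0.131], [0.439, -0.2, 0.132], [0.439, -0.203, 0.133], [0.439, -0.194, 0.112], [0.436, -0.195, 0.129], [0.436, -0.197, 0.133], [0.436, -0.2, 0.133], [0.436, -0.203, 0.131], [0.436, -0.194, 0.113], [0.435, -0.196, 0.121], [0.434, -0.198, 0.129], [0.433, -0.2, 0.133], [0.434, -0.204, 0.123], [0.432, -0.199, 0.117]]
```

View pics/crop0.png

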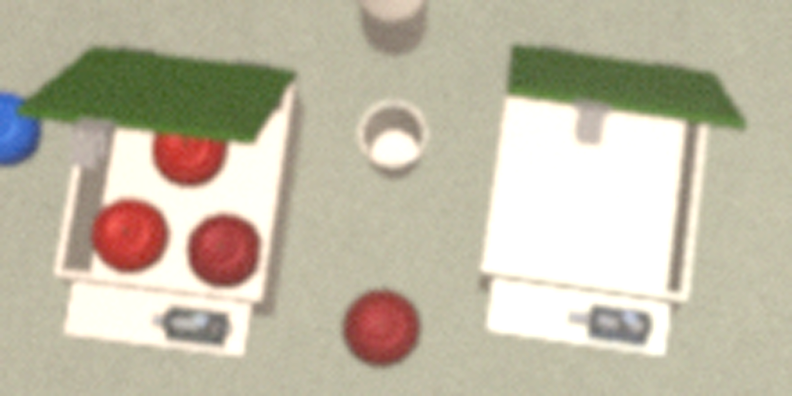

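The fits agree: yaw is about -0.122, the box origin about (0.557, 0.171), the lid angle about 1.01 and bolt travel about 0. Now I'll move over the lid, behind its outer face, and push it along an arc.

```bash
cat >> h.py <<'E'
yaw=-0.122;EX=np.array([np.cos(yaw),np.sin(yaw),0]);EY=np.array([-EX[1],EX[0],0]);EZ=np.array([0,0,1.])
O=np.array([.557,.171,0])
def B(x,y,z): return O+x*EX+y*EY+z*EZ
R1=np.column_stack([EX,-EY,-EZ]);R2=np.column_stack([-EX,EY,-EZ])
def tcp(th,r=.165,gap=0.,hw=.011,y=0.):   # TCP whose -x tip corner lies on the outer face
    return B(.095-r*np.cos(th)+(.008+gap)*np.sin(th)+hw, y, .1+r*np.sin(th)+(.008+gap)*np.cos(th))
def st(*k):
    s=manip.sense();print(round(s["time"],2),np.round(s["tool_pos"],4),"F",np.round(s["wrist_force"],1),*k)
E
python3 - <<'E'
from h import *
manip.close_gripper(20)
s=manip.sense();p=s["tool_pos"]
manip.line_to([p[0],p[1],.40],.25)
a=tcp(1.03,gap=.012);q={i:manip.ik(a+[0,0,.12],R) for i,R in((1,R1),(2,R2))}
print({i:None if x is None else np.round(x,2) for i,x in q.items()},np.round(s["joint_pos"],2))
R=min(((np.abs(np.array(x)-s["joint_pos"]).sum(),i) for i,x in q.items() if x is not None))[1]
print("R",R,a);R=R1 if R==1 else R2
manip.move_to(a+[0,0,.12],R);st()
p,d=manip.read_camera("side");cv2.imwrite("pics/side1.png",cv2.cvtColor(cv2.convertScaleAbs(cv2.resize(p[20:260,120:440],None,fx=2,fy=2),alpha=1.5),cv2.COLOR_RGB2BGR))
E
```

```text
{1: array([-0.42,  0.31,  0.14,  1.47, -0.04,  1.36, -1.97]), 2: array([-0.11,  0.33, -0.28,  1.45,  0.09,  1.37,  1.06])} [-0.84  0.5  -0.43  1.55  0.22  1.14 -0.21]
R 2 [0.59491693 0.16635105 0.25175071]
3.55 [0.5944 0.168  0.3717] F [-0.2  0.3 -0. ]
```

View pics/side1.png

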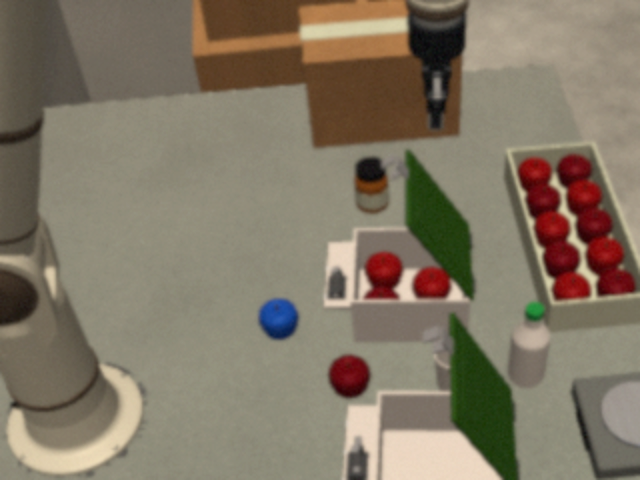

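The closed fingertips are at crop (435,125), above and behind the fruit lid's free edge at (408,155), and the way down is clear. Next I'll push the lid.

```bash
python3 - <<'E'
from h import *
print(manip.line_to(tcp(1.03,gap=.012),.12,until_force=6));st("down")
for th in (.95,.85,.72,.58,.44,.31,.20,.12): 
    manip.line_to(tcp(th),.07);st(th)
for th in (.07,.03):
    manip.line_to(tcp(th),.025);st(th)
print(manip.line_to(tcp(0)-[0,0,.004],.012,until_force=12));st("end")
E
```

```text
False
4.75 [0.5955 0.1666 0.2527] F [-0.1  0.  -0.2] down
5.26 [0.5732 0.1691 0.2392] F [-0.3  0.1  0.3] 0.95
5.64 [0.5595 0.1707 0.2289] F [-0.1  0.8  0.8] 0.85
6.1 [0.5434 0.1726 0.2143] F [0.5 0.1 0.7] 0.72
6.58 [0.5285 0.1743 0.1964] F [-0.1 -0.7 -0.4] 0.58
7.07 [0.5165 0.1757 0.1768] F [-0.2 -1.  -0.6] 0.44
7.53 [0.5078 0.1768 0.1572] F [-0.4 -0.5  0.2] 0.31
7.93 [0.5024 0.1774 0.1399] F [-0.4 -0.3 -0.6] 0.2
8.28 [0.4999 0.1777 0.127 ] F [-1.3  0.1 -0.2] 0.12
8.76 [0.4992 0.178  0.1193] F [ 0.  -0.7 -0.2] 0.07
9.18 [0.4986 0.1781 0.1127] F [ 1.1 -0.1 -0.7] 0.03
True
9.69 [0.4985 0.1782 0.108 ] F [-1.5 -0.1  6.7] end
```

```bash
python3 - <<'E'
from h import *
p,d=manip.read_camera("side");np.savez("side2.npz",p=p,d=d);cv2.imwrite("pics/side2.png",cv2.cvtColor(cv2.convertScaleAbs(cv2.resize(p[60:240,240:420],None,fx=3.3,fy=3.3),alpha=1.5),cv2.COLOR_RGB2BGR));st()
E
```

```text
9.74 [0.4985 0.1782 0.1081] F [-0.1 -1.2  5.3]
```

View pics/side2.png

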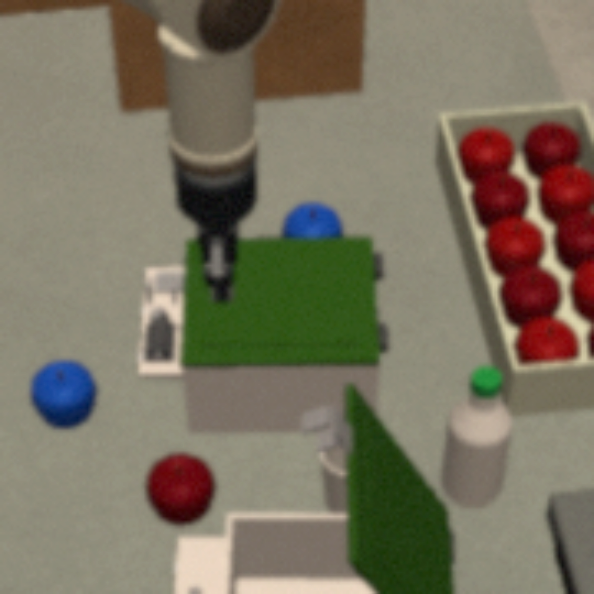

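The lid looks shut, with the fingertips on it at crop (222,290). The stud is at (160,335) and the keeper at (165,285). I'll press once more to seat it, retreat and check the angle and the stud.

```bash
cat >> h.py <<'E'
def lidfit(n="top"):
    p,d=manip.read_camera(n);W=cloud(n,d);q=(W-O)@np.column_stack([EX,EY,EZ])
    m=green(p)&(abs(q[...,0])<.11)&(abs(q[...,1])<.1)&(q[...,2]<.3)
    m=cv2.erode(m.astype(np.uint8),np.ones((3,3)))>0;P=q[m]
    c=np.linalg.lstsq(np.c_[P[:,:2],np.ones(len(P))],P[:,2],rcond=None)[0]
    print(n,"lid n",len(P),"slope x,y",c[:2].round(4),"z@edge",(c[2]-.097*c[0]).round(4),"ext",P.min(0).round(3),P.max(0).round(3))
    s=(q[...,0]<-.103)&(q[...,0]>-.14)&(abs(q[...,1])<.08)&(q[...,2]>.122)&(q[...,2]<.142)
    S=q[s];print("stud",len(S),np.median(S,0).round(4) if len(S) else "",S.min(0).round(3) if len(S) else "",S.max(0).round(3) if len(S) else "")
    return p
E
python3 - <<'E'
from h import *
t=manip.sense()["tool_pos"]
print(manip.line_to(t-[0,0,.008],.02,until_force=18));st("pressed")
manip.line_to(tcp(0)+[0,0,.09],.15);st()
# towards the start of the stud push, kept high: -y side of the stud
manip.line_to(B(-.120,-.085,.20),.2);st()
p=lidfit("side");lidfit("top")
E
```

```text
True
9.96 [0.4985 0.1782 0.1081] F [-1.3 -0.5  7.7] pressed
10.72 [0.4978 0.1778 0.1971] F [ 0.1  0.1 -0.9]
11.39 [0.4283 0.1019 0.2   ] F [0.4 0.6 0.3]
side lid n 1757 slope x,y [-0.0008  0.003 ] z@edge 0.1089 ext [-0.09  -0.085  0.1  ] [0.09  0.082 0.118]
stud 15 [-0.1202 -0.0441  0.1301] [-0.127 -0.048  0.123] [-0.116 -0.034  0.135]Traceback (most recent call last):
  File "<stdin>", line 7, in <module>
  File "h.py", line 24, in lidfit
    print(n,"lid n",len(P),"slope x,y",c[:2].round(4),"z@edge",(c[2]-.097*c[0]).round(4),"ext",P.min(0).round(3),P.max(0).round(3))
                                                                                               ~~~~~^^^
    return umr_minimum(a, axis, None, out, keepdims, initial, where)
ValueError: zero-size array to reduction operation minimum which has no identity
```

The lid is shut: slope about 0 and edge top at 0.109. The stud is still at box (-0.120, -0.045). Now for the bolt.

```bash
python3 - <<'E'
from h import *
b=lambda:print("box",((manip.sense()["tool_pos"]-O)@np.column_stack([EX,EY,EZ])).round(4))
print(manip.line_to(B(-.120,-.085,.115),.1,until_force=8));st("down")
print(manip.line_to(B(-.120,-.035,.115),.05,until_force=15));st("mid");b()
print(manip.line_to(B(-.120,-.006,.115),.025,until_force=12));st("stop");b()
lidfit("side")
p,d=manip.read_camera("side");cv2.imwrite("pics/side3.png",cv2.cvtColor(cv2.convertScaleAbs(cv2.resize(p[90:210,260:380],None,fx=5,fy=5),alpha=1.5),cv2.COLOR_RGB2BGR))
E
```

```text
False
12.49 [0.428  0.1014 0.1154] F [-0.1  0.5  0.1] down
False
13.64 [0.4336 0.151  0.1149] F [-0.3  0.2 -0. ] mid
box [-0.1201 -0.0349  0.1149]
True
14.32 [0.4347 0.1627 0.1145] F [ 0.2 -1.8  0.5] stop
box [-0.1204 -0.0232  0.1145]
side lid n 1752 slope x,y [0.0018 0.0009] z@edge 0.1087 ext [-0.092 -0.084  0.102] [0.09  0.083 0.116]
stud 29 [-0.12   -0.0333  0.133 ] [-0.131 -0.041  0.124] [-0.11  -0.027  0.142]
```

View pics/side3.png

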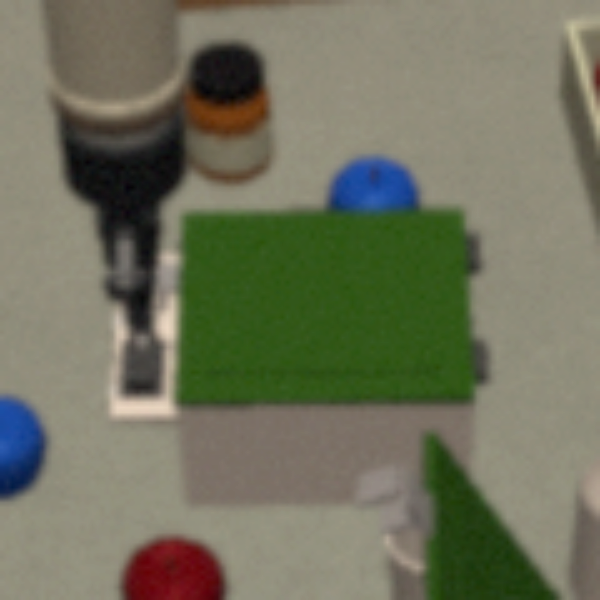

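The finger stopped at box y = -0.023, which fits the bolt being home. To be sure, I'll push again more firmly, then back off and check.

```bash
python3 - <<'E'
from h import *
b=lambda:print("box",((manip.sense()["tool_pos"]-O)@np.column_stack([EX,EY,EZ])).round(4))
print(manip.line_to(B(-.120,-.010,.115),.02,until_force=22));st("stop");b()
manip.line_to(B(-.121,-.085,.116),.1)
manip.line_to(B(-.12,-.085,.30),.2)
manip.move_to([.35,.45,.40],R2);st("clear");
for n in("side","top"):
    p=lidfit(n);cv2.imwrite(f"pics/{n}4.png",cv2.cvtColor(cv2.convertScaleAbs(cv2.resize(p[90:290,190:410] if n=="side" else p[140:280,180:400],None,fx=3,fy=3),alpha=1.5),cv2.COLOR_RGB2BGR))
E
```

```text
True
14.91 [0.4342 0.1626 0.1139] F [ 0.3 -3.6  2.5] stop
box [-0.1208 -0.0233  0.1139]
18.12 [0.3512 0.4486 0.3992] F [ 0.5 -0.3 -0.2] clear
side lid n 1732 slope x,y [0.0004 0.0001] z@edge 0.1087 ext [-0.091 -0.083  0.101] [0.09  0.087 0.116]
stud 16 [-0.122  -0.0061  0.1285] [-0.126 -0.013  0.123] [-0.116  0.004  0.133]
top lid n 5 slope x,y [-0.0159 -0.0106] z@edge 0.1105 ext [-0.082  0.02   0.107] [0.057 0.078 0.109]
stud 17 [-0.1196 -0.0061  0.1315] [-0.125 -0.011  0.123] [-0.116 -0.     0.135]
```

View pics/top4.png

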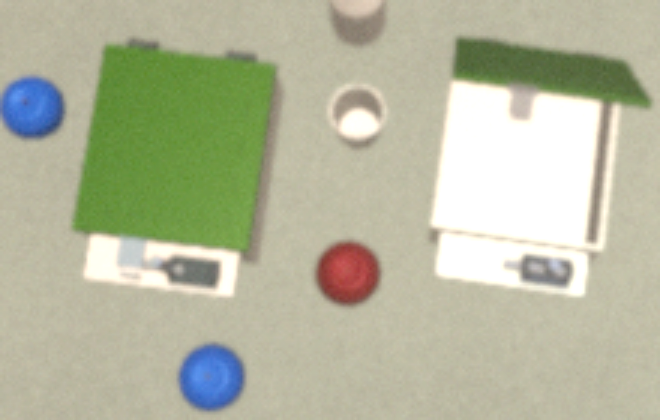

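View pics/side4.png

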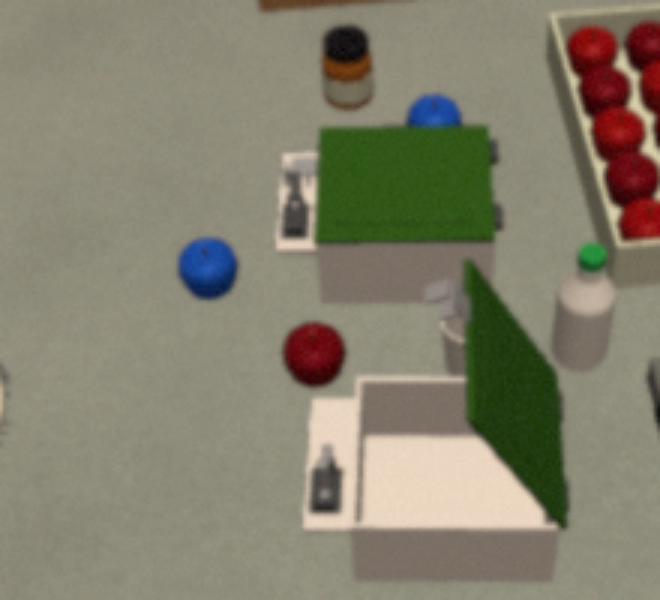

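```bash
python3 - <<'E'
from h import *
manip.hold(.3);st();print(manip.close_job())
E
```

```text
18.52 [0.3503 0.4497 0.4   ] F [ 0.2  0.3 -0.7]
the job is handed in; nothing more can be done
None
```

I shut the lid of the fruit box (the left-hand one) and pushed its bolt home. I handed the job in at 18.5 s, with the arm well clear of everything.

- **Lid:** I pushed it down slowly with the closed fingertips, about 12 mm/s at the end, then pressed again to seat it. The side camera's final fit shows it level, with its top at z = 0.109 m against the 0.108 m expected when shut.
- **Bolt:** I pushed the stud towards +y until it stopped, then pushed again harder. It stopped in the same place both times (fingertip at -23.2 and -23.3 mm in the box's frame). Both cameras put the stud at y ≈ -6 mm against -5 mm for home; that is 39 to 40 mm of travel, within measuring error.
- **Everything else:** In the last pictures, the empty box's lid and bolt, the cup, bench apple, bottle, jar and blue look-alikes look as they did at the start. I judged this by eye and did not measure it. The knife and half apple were outside those final crops.

**Checks that failed or disagreed:**
- **Top-view lid fit:** it found only 5 green pixels because the shut lid looks brighter from above, so the lid result rests on the side camera and the force stop.
- **Wrist force:** it read close to zero while the lid was moving, although 3 to 5 N was expected. The lid did follow the fingers, as the pictures show.

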